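# Clamp a glued vial rack in a one-hand bar clamp

## Robot

A 6-joint arm with a two-finger parallel gripper is mounted at the origin on the work surface. World frame = base frame: x ahead of the robot, y to its left, z up, the work surface at z = 0. Lengths are in m, angles in rad, forces in N, time in s.
With the tool pointing down it reaches from about 0.375 to 0.975 m from the base axis. Payload 3.8 kg.
Tool frame: the origin (TCP) lies midway between the tips of the shut fingers; the grasp point (between the pads) lies 19 mm behind it; z points along the fingers, y is the line along which they close (so a half turn about z gives the same grasp; the last joint's range is limited). The gripper opens to 85 mm and grips with 20 to 120 N. Pads are 22 mm wide; open, the fingers measure 114 mm over their backs; the gripper's body (76 mm by 85 mm) begins 54 mm behind the grasp point. The pads swing forward as they close: fully open they stand 13 mm farther back than shut.
Start: joints at [-1.27, 0.264, 1.604, -0, 1.274, -0.037], TCP at [0.224, -0.637, 0.204] pointing down, gripper open.
Joint ranges: [-2.63, 2.63], [-0.94, 2.18], [0.31, 2.57], [-1.31, 4.45], [0, 2.66], [-2.55, 2.55]. Speed limits (rad/s): [2.57, 2.57, 3.14, 3.14, 3.14, 3.14].

## Interface

Orientations are given as a rotation vector (axis times angle).
In Python, from workcell import bot, imaging gives the robot as it stands.
- The arm moves only by the tool step_arm, never from a script. Its argument "series" is a list of rows, each an object of numbers: "grip": the closure, from -1 (fully open) to 1 (shut); "x", "y", "z": the shift along the tool's x, y, z normalised to -1 to 1, where 1 is 500 mm; "ax", "ay", "az": the turn, a rotation vector about the tool's x, y, z normalised to -1 to 1, where 1 is 30 degrees. A call has 1 to 12 rows; each row is the pose to reach, as a shift and turn from the pose commanded when the call began, along the tool's axes at that moment; what a row does not reach only later rows make up. A row lasts 1/10 s, in which the tool goes at most 50 mm and 8.59 degrees, less where a joint would pass 70% of its speed; a pose out of reach is approached as far as the arm can. A call with a number of a shift or a turn outside -1 to 1 is refused whole. A call with a gripper value outside its range is refused whole. The fingers move at their own pace and stop on an object; "force" is the grip in N (left out, the last holds). Time passes only in rows, so rows that repeat a pose let the fingers close. It gives the time, the measured TCP pose, the force, the opening and the grip force at its end, in the units of the state.
- bot.read_state(): the state, without advancing time (a new reading comes with each control period).
- imaging.read_camera(name): name is "side" or "top" or "wrist"; returns a dict with "img" (480x640x3 uint8, red, green, blue), "fx", "fy", "cx", "cy" (pixels), "R" (3x3) and "t" (3): a world point X has camera coordinates R X + t. Camera axes: x right, y down, z forward; pixel columns grow to the right and rows downward; lengths in m; the calibration is good to about 2 mm. A picture is of the moment at which its call begins. There is no depth.
- bot.finish_job(): hands the job in; it is judged then, once.
The state is a dict: "time": time; "q": joint angles; "joint_vel": joint speeds; "joint_torque": joint torques, N m; "tool_pos": TCP position; "tcp_rot": TCP orientation; "wrist_force": force on the tool from outside, world axes, zero at the start; "torque": the same for the moment, N m; "width": opening from 0.0 (shut) to 1.0 (fully open); "grip_force": force on a finger pad.
Only numpy, scipy, OpenCV 4.12 (cv2) and the standard library are available. Lean on these libraries where they do the work, as an engineer would, in place of code of your own. Each camera call takes 0.05 s, during which the arm holds its last target. There are 200 camera calls.

## Task

The light-wood vial rack has just been glued along the dark seam across its middle. Stand it upright on the rails of the bench clamp, lengthwise between the two jaws, and let go of it; then squeeze the clamp's orange trigger again and again until the moving jaw grips the rack firmly and has pushed the spring-loaded yellow pad well in, and let go. Move the jaw with the trigger only, not by pushing on the jaw or its bar.

Things in the scene. Friction and masses are not known exactly. Their poses are not given: they have to be found in the camera images.
- rack: Light-wood block, 60 mm long (own x), 44 wide (y), 45 high, 0.1 kg, loose on the table: four dark holes in its top, a brass vial 10 mm proud in one, a dark glue seam round its middle square to its length. Origin: centre of the underside, z up. Look-alikes, not to be used: dark brown and white, no seam.
- clamp: Bar clamp fixed to the table by a 10 mm plate. Origin on the table below the grip; own x runs along the bar to the moving jaw, z up. In mm: rails for the rack x 45 to 205, y +-18, top z 40; housing x -35 to 45, top z 80; on it the fixed black grip x -30 to -8, y +-13, up to z 160; fixed jaw with yellow pad 38 wide, z 43 to 73, free face at x 76.
- trigger (a joint): Orange trigger beside the grip, m: 0 released (clamp frame, mm: x 10 to 22, y +-12, z 79 to 153), 0.016 squeezed to the grip along -x. Over grip and trigger 52 mm released, 36 squeezed. Ratchet: a full squeeze (14 N) moves the jaw 12 mm, and it stays; let the trigger spring fully back each time. 3 to 6 squeezes in all; the last, at 20 to 25 N, stalls near its end.
- jaw: Moving jaw (black, 18 mm thick, 40 wide, top z 75) on its toothed steel bar; drags with 9 N, pushes the rack along the rails to the pad. Frame parallel to the clamp's, sliding along its x; the yellow gripping face lies 186 mm along +x from this origin. Gap to the free pad: 110 mm when the origins coincide, 86 to 100 at the start.
- pad (a joint): How far the spring-loaded yellow pad of the fixed jaw is pressed in, m: 0 free, 0.006 at most. Its spring is 2 N per mm, so it shows the grip on the rack: 0.003 or more after letting go is firm.
Not all that is in view belongs to the job. Leave any blue, green or pink look-alike of the rack alone.

How it is judged:
On the way, in this order (a step that is already met when the one before it is completed fails the run):
1. the rack stands on the rails between the jaws, lengthwise, and is let go (z of rack in the frame of clamp between 0.036 and 0.046 m and x of rack in the frame of clamp between 0.095 and 0.165 m and y of rack in the frame of clamp between -0.015 and 0.015 m and angle between the x axis of rack and the x axis of clamp, either way round below 0.26 rad and angle between rack's own z axis and vertical below 0.15 rad and contact force between rack and the fingers below 0.1 N), for 0.2 s.
2. the moving jaw has pressed the rack against the pad, pushing the pad in by more than 2.5 mm (value of joint pad above 0.0025 m and contact force between jaw and rack above 3 N and contact force between rack and the fingers below 0.1 N), for 0.2 s.
At the end, for the whole second after the job is handed in: The light-wood rack stands on the rails, upright (0.15 rad), lengthwise (0.18 rad) and within 15 mm of the jaws' middle line, at rest, gripped with over 3 N between moving jaw and pad, the pad still pressed in by more than 2.5 mm (value of joint pad above 0.0025 m and contact force between jaw and rack above 3 N and z of rack in the frame of clamp between 0.036 and 0.046 m and x of rack in the frame of clamp between 0.09 and 0.12 m and y of rack in the frame of clamp between -0.015 and 0.015 m and angle between the x axis of rack and the x axis of clamp, either way round below 0.18 rad and angle between rack's own z axis and vertical below 0.15 rad and linear speed of rack below 0.01 m/s); the robot touches nothing.
It fails at once if the robot pushes on the moving jaw or its bar with more than 8 N (contact force between jaw and the fingers above 8 N or contact force between jaw and the arm above 8 N).
It also fails if it takes over 58 s, if anything falls off the work surface, if the arm or the gripper's body presses on something with over 40 N, if the wrist force passes 120 N, or if a joint passes its speed limit or range.

## Working session

There is one attempt and no reset: what is moved stays moved. The work goes in short steps, Python scripts to look and compute and a tool call to move; the robot and the scene stay as the last step left them, time stands still between calls to the robot, and variables do not carry over. Pictures are saved under pics/ and viewed, at most 10 in all, crops included, and the job is handed in when it is done.

Besides the shell and the picture viewer there is one more tool, called after "Call:" as a command line: name --argument value ..., lists and objects as JSON in quotes. step_arm: Moves the arm, as the interface text tells. Scaled input: -1 to 1 covers 500 mm each way for a shift and 30 degrees each way for a turn. Its arguments: {"type":"object","properties":{"series":{"type":"array","items":{"type":"object","properties":{"grip":{"type":"number"},"x":{"type":"number","minimum":-1,"maximum":1},"y":{"type":"number","minimum":-1,"maximum":1},"z":{"type":"number","minimum":-1,"maximum":1},"ax":{"type":"number","minimum":-1,"maximum":1},"ay":{"type":"number","minimum":-1,"maximum":1},"az":{"type":"number","minimum":-1,"maximum":1}}}},"force":{"type":"number"}},"required":["series"]}

```bash
mkdir -p pics; ls; python3 - <<'E'
from workcell import bot, imaging
import cv2,pickle
s=bot.read_state();print({k:s[k] for k in('time','tool_pos','tcp_rot','width','q')})
d={}
for n in('top','side','wrist'):
    c=imaging.read_camera(n);d[n]=c;cv2.imwrite(f'pics/{n}0.png',c['img'][...,::-1]);print(n,c['fx'],c['fy'],c['cx'],c['cy'],c['R'],c['t'])
pickle.dump(d,open('c0.pkl','wb'))
E
```

```text
pics
{'time': 0.0, 'tool_pos': array([ 0.22347364, -0.63608903,  0.20244402]), 'tcp_rot': array([-3.09466920e+00, -5.27778752e-01,  4.78431994e-04]), 'width': 1.0024181003693275, 'q': array([-1.26987897e+00,  2.64774236e-01,  1.60538117e+00, -7.50967147e-06,
        1.27369898e+00, -3.69190258e-02])}
top 478.33425471626504 478.33425471626504 326.73500328224156 237.0602829784125 [[ 0.01580763 -0.99984555  0.00768086]
 [-0.98240284 -0.01696074 -0.18600268]
 [ 0.18610422 -0.00460543 -0.98251922]] [-0.08858369  0.55070393  0.87547661]
side 548.5989311799567 548.5989311799567 316.2459977920361 236.94038845975746 [[-0.92248304 -0.38599012 -0.00605515]
 [-0.28973772  0.702643   -0.64988065]
 [ 0.25510212 -0.59774947 -0.76001215]] [0.47547104 0.25384018 0.74600844]
wrist 424.41463330402 424.41463330402 326.25204789133824 241.13282822254428 [[ 0.3314849  -0.94345343 -0.0036597 ]
 [-0.89555985 -0.31587291  0.31336379]
 [-0.29680014 -0.10059788 -0.94962611]] [-0.67322665 -0.04054866  0.38150888]
```

View pics/top0.png

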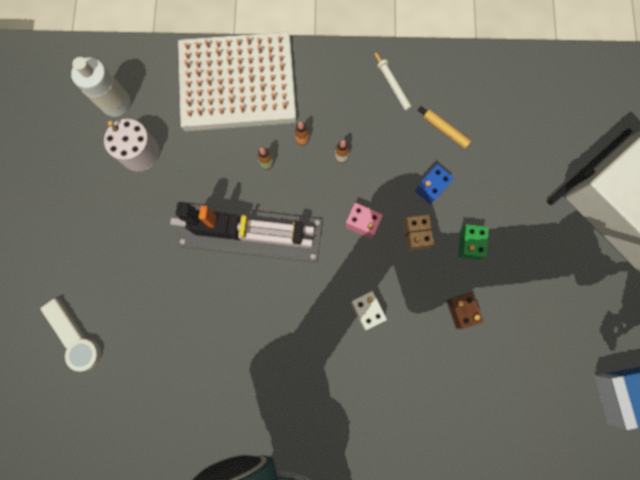

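View pics/side0.png

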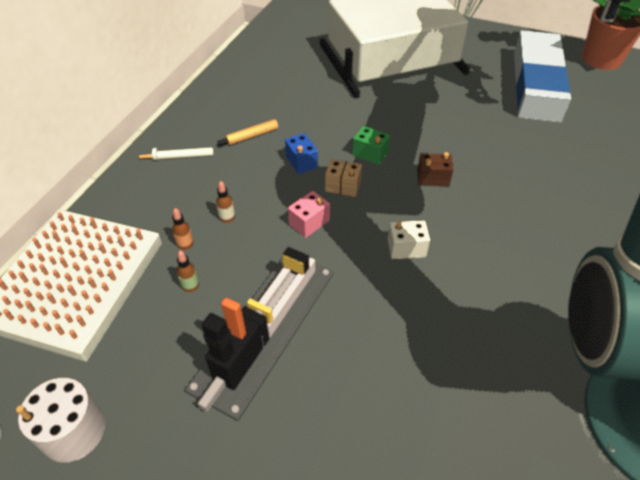

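Candidates in the top picture are pink (364,220), blue (434,182), green (475,241), dark brown (466,310), white (369,310) and light-wood (419,232). Only the last, at (343,178) in side, shows a seam and a wood colour. I'll confirm it in one enlarged crop together with the clamp.

```bash
python3 - <<'E'
import cv2,numpy as np
t=cv2.imread('pics/top0.png');s=cv2.imread('pics/side0.png')
r=lambda i,x,y,w,h,W,H:cv2.resize(i[y:y+h,x:x+w],(W,H),interpolation=cv2.INTER_CUBIC)
a=r(t,165,195,160,70,800,350)          # x5
b=r(t,399,211,40,40,250,250)   # 6.25
c=r(s,318,150,50,50,250,250)  #x5
d=r(s,180,235,160,134,300,250)
cv2.imwrite('pics/crop1.png',np.vstack([a,np.hstack([b,c,d])]))
E
```

```text
(no output)
```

View pics/crop1.png

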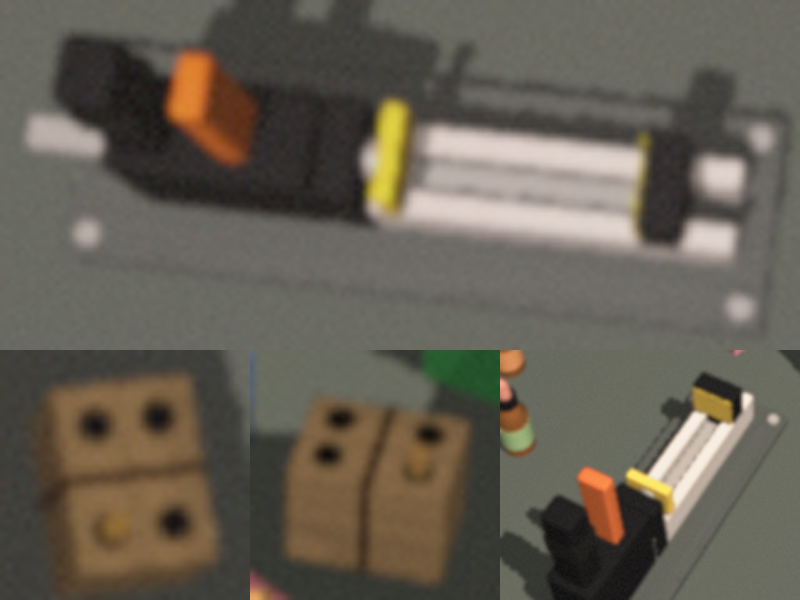

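The crop confirms it: light wood, with a dark seam square to the length. Next I compute the poses.

```bash
cat > h.py <<'E'
import numpy as np,pickle
from scipy.optimize import least_squares
from scipy.spatial.transform import Rotation as Ro
def proj(c,X):
    p=np.asarray(X)@c['R'].T+c['t']; return p[:,:2]/p[:,2:]*c['fx']+[c['cx'],c['cy']]
def place(v,P): # pose x,y,yaw
    return Ro.from_euler('z',v[2]).apply(P)+[v[0],v[1],0]
def fit(obs,v0): # obs: list of (cam, model mm Nx3, px Nx2)
    f=lambda v:np.concatenate([(proj(c,place(v,np.array(P)/1e3))-px).ravel() for c,P,px in obs])
    r=least_squares(f,v0,loss='soft_l1'); return r.x,np.round(f(r.x).reshape(-1,2),1).tolist()
E
python3 - <<'E'
from h import *
d=pickle.load(open('c0.pkl','rb'));T,S=d['top'],d['side']
u=lambda p,s,o:(np.array(p)+.5)/s-.5+o
a=lambda p:u(p,5,[165,195])
b=lambda p:u(np.array(p)-[0,350],6.25,[399,211])
cc=lambda p:u(np.array(p)-[250,350],5,[318,150])
dd=lambda p:u(np.array(p)-[500,350],1.875,[180,235])
tp=[(76,19,73),(76,-19,73),(22,12,153),(10,12,153),(10,-12,153),(22,-12,153),(205,18,40),(205,-18,40)]
tx=a([(410,103),(400,212),(212,55),(186,50),(167,117),(196,124),(745,155),(737,248)])
sp=[(76,19,73),(76,-19,73),(22,12,153),(22,-12,153)]
sx=dd([(632,470),(674,492),(584,467),(608,475)])
ct=fit([(T,tp,tx)],[.5,.2,-1.6]);print('clamp top',ct)
cs=fit([(T,tp,tx),(S,sp,sx)],[.5,.2,-1.6]);print('both',cs)
# rack, own x along image-up
rp=[(30,22,45),(30,-22,45),(-30,-22,45),(-30,22,45)]
rx=b([(47,392),(190,376),(216,556),(62,574)])
# side: brass half is right; image-up in top = +X world = left in side
rs=cc([(320,398),(470,420)]); 
r=fit([(T,rp,rx)],[.5,-.2,0.1]);print('rack',r)
print(proj(S,place(r[0],np.array(rp)/1e3)).round(1), cc([(320,398),(470,420),(435,585),(285,555)]).round(1))
# jaw face: yellow gripping top edge pixels (642,135),(635,212) z~73
v=cs[0]
for p in [(650,137),(640,238)]:
    q=least_squares(lambda w:(proj(T,place(v,np.array([[w[0],w[1],.075]])))-a([p])).ravel(),[.17,0]).x;print('jaw',q)
print('cam top',-T['R'].T@T['t'])
E
```

```text
clamp top (array([ 0.57488043,  0.15240059, -1.65339207]), [[-0.5, 0.2], [-1.1, -2.2], [0.6, 0.1], [-1.1, 0.4], [0.7, 0.4], [1.8, -0.4], [0.1, 0.5], [-0.2, -0.2]])
both (array([ 0.57559846,  0.15300815, -1.65895089]), [[-0.7, 0.0], [-1.5, -2.3], [0.3, -0.3], [-1.4, 0.0], [0.3, -0.0], [1.4, -0.7], [-0.3, 0.7], [-0.7, -0.0], [-0.4, -0.3], [-0.3, -1.8], [1.1, -0.7], [4.1, 2.3]])
rack (array([ 0.56979469, -0.26094616,  0.11115463]), [[0.2, -0.7], [-0.6, -0.2], [-0.6, 0.9], [1.7, 0.1]])
[[324.6 174.7]
 [331.  159.2]
 [362.1 165.2]
 [356.5 180.9]] [[331.6 159.2]
 [361.6 163.6]
 [354.6 196.6]
 [324.6 190.6]]
jaw [0.17016471 0.01525173]
jaw [ 0.17094769 -0.02387354]
cam top [ 0.37948351 -0.07519771  0.9632854 ]
```

```bash
cat >> h.py <<'E'
def go(x,y,z,yaw,base=None):
    """normalised row from measured pose to target pointing down with tool-x yaw"""
    from workcell import bot
    s=bot.read_state();R0=Ro.from_rotvec(s['tcp_rot']);p=s['tool_pos']
    Rt=Ro.from_euler('z',yaw)*Ro.from_euler('x',np.pi)
    sh=R0.inv().apply(np.array([x,y,z])-p)/.5
    a=np.degrees((R0.inv()*Rt).as_rotvec())/30
    print('pos',p.round(4),'yaw',R0.as_matrix()[:2,0].round(3),'-> shift',sh.round(4),'turn',a.round(4),'q',s['q'].round(2))
def clamp(v,P): return place(v,np.atleast_2d(np.array(P)/1e3))
E
python3 -c "
from h import *
go(.540,-.261,.18,.111)"
```

```text
pos [ 0.2235 -0.6363  0.2027] yaw [0.943 0.331] -> shift [ 0.8459 -0.4982  0.0464] turn [-3.400e-03  2.000e-04  4.331e-01] q [-1.27  0.26  1.61  0.    1.27 -0.04]
```

Call:
step_arm --series '[{"x": 0.846, "y": -0.498, "z": 0.046, "az": 0.433, "grip": -1}, {"x": 0.846, "y": -0.498, "z": 0.046, "az": 0.433, "grip": -1}, {"x": 0.846, "y": -0.498, "z": 0.046, "az": 0.433, "grip": -1}, {"x": 0.846, "y": -0.498, "z": 0.046, "az": 0.433, "grip": -1}, {"x": 0.846, "y": -0.498, "z": 0.046, "az": 0.433, "grip": -1}, {"x": 0.846, "y": -0.498, "z": 0.046, "az": 0.433, "grip": -1}, {"x": 0.846, "y": -0.498, "z": 0.046, "az": 0.433, "grip": -1}, {"x": 0.846, "y": -0.498, "z": 0.046, "az": 0.433, "grip": -1}, {"x": 0.846, "y": -0.498, "z": 0.046, "az": 0.433, "grip": -1}, {"x": 0.846, "y": -0.498, "z": 0.046, "az": 0.433, "grip": -1}, {"x": 0.846, "y": -0.498, "z": 0.046, "az": 0.433, "grip": -1}, {"x": 0.846, "y": -0.498, "z": 0.046, "az": 0.433, "grip": -1}]'

```text
validation failed for argument at $.se...
```

```bash
python3 - <<'E'
from h import *
from workcell import imaging
import cv2
c=imaging.read_camera('wrist');pickle.dump(c,open('w1.pkl','wb'))
i=c['img'][...,::-1].copy();cv2.imwrite('pics/w1.png',i)
p=proj(c,place([.5698,-.2609,.111],np.array([(30,22,45),(30,-22,45),(-30,-22,45),(-30,22,45)])/1e3));print(p.round(1))
go(.5698,-.261,.1,.111)
E
```

```text
[[-253.6 -873.8]
 [-147.8 -834.9]
 [-133.4 -625.3]
 [-229.4 -657.6]]
pos [ 0.2235 -0.6364  0.2029] yaw [0.943 0.331] -> shift [ 0.9022 -0.4785  0.2066] turn [-2.800e-03  2.000e-04  4.332e-01] q [-1.27  0.26  1.6  -0.    1.27 -0.04]
```

View pics/w1.png

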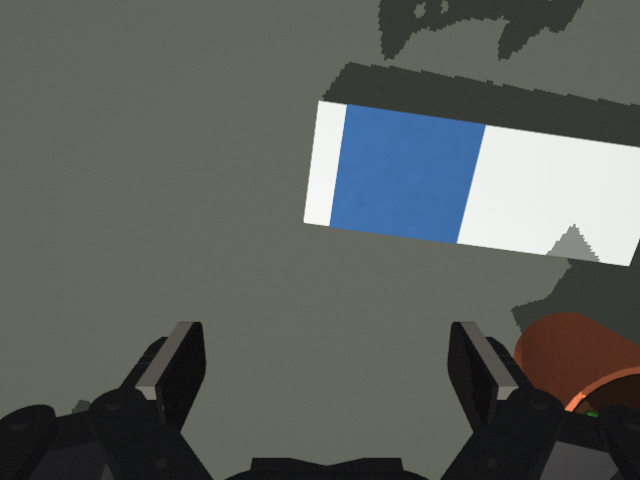

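The move was refused, so this picture shows only the start area: the open fingers at (175,380) and (480,380), and a white and blue box. I'll retry with a different row format.

Call:
step_arm --series '[{"x": 0.846, "y": -0.498, "z": 0.046, "ax": 0, "ay": 0, "az": 0.433, "grip": -1}, {"x": 0.846, "y": -0.498, "z": 0.046, "ax": 0, "ay": 0, "az": 0.433, "grip": -1}]'

```text
time: 0.4
tool_pos: [0.2878, -0.5604, 0.1985]
tcp_rot: [-3.137, -0.162, -0.0]
wrist_force: [-0.2, 0.5, -0.3]
width: 0.998
grip_force: 0.0
```

```bash
python3 -c "
from h import *
go(.530,-.261,.18,.111)"
```

```text
pos [ 0.2878 -0.5604  0.1985] yaw [0.995 0.103] -> shift [ 0.5434 -0.5457  0.0373] turn [-0.0007 -0.0002 -0.0148] q [-1.14  0.18  1.71  0.    1.25  0.33]
```

Call:
step_arm --series '[{"x": 0.543, "y": -0.546, "z": 0.037, "ax": 0, "ay": 0, "az": 0, "grip": -1}, {"x": 0.543, "y": -0.546, "z": 0.037, "ax": 0, "ay": 0, "az": 0, "grip": -1}, {"x": 0.543, "y": -0.546, "z": 0.037, "ax": 0, "ay": 0, "az": 0, "grip": -1}, {"x": 0.543, "y": -0.546, "z": 0.037, "ax": 0, "ay": 0, "az": 0, "grip": -1}, {"x": 0.543, "y": -0.546, "z": 0.037, "ax": 0, "ay": 0, "az": 0, "grip": -1}, {"x": 0.543, "y": -0.546, "z": 0.037, "ax": 0, "ay": 0, "az": 0, "grip": -1}, {"x": 0.543, "y": -0.546, "z": 0.037, "ax": 0, "ay": 0, "az": 0, "grip": -1}, {"x": 0.543, "y": -0.546, "z": 0.037, "ax": 0, "ay": 0, "az": 0, "grip": -1}, {"x": 0.543, "y": -0.546, "z": 0.037, "ax": 0, "ay": 0, "az": 0, "grip": -1}, {"x": 0.543, "y": -0.546, "z": 0.037, "ax": 0, "ay": 0, "az": 0, "grip": -1}]'

```text
time: 1.4
tool_pos: [0.5278, -0.2584, 0.1803]
tcp_rot: [3.136, 0.178, -0.001]
wrist_force: [0.3, 0.7, -1.2]
width: 0.997
grip_force: 0.0
```

```bash
python3 - <<'E'
from h import *
from workcell import imaging
import cv2
c=imaging.read_camera('wrist');pickle.dump(c,open('w1.pkl','wb'))
i=c['img'][...,::-1].copy();cv2.imwrite('pics/w2.png',i)
p=proj(c,place([.5698,-.2609,.111],np.array([(30,22,45),(30,-22,45),(-30,-22,45),(-30,22,45)])/1e3));print(p.round(1))
go(.5698,-.261,.1,.111)
E
```

```text
[[306.  115.3]
 [369.7 115.5]
 [366.9 200.7]
 [307.  200.5]]
pos [ 0.5274 -0.2592  0.1804] yaw [0.994 0.112] -> shift [0.084  0.0131 0.1607] turn [0.0004 0.0015 0.0018] q [-0.5   0.12  1.82 -0.    1.2   0.96]
```

View pics/w2.png

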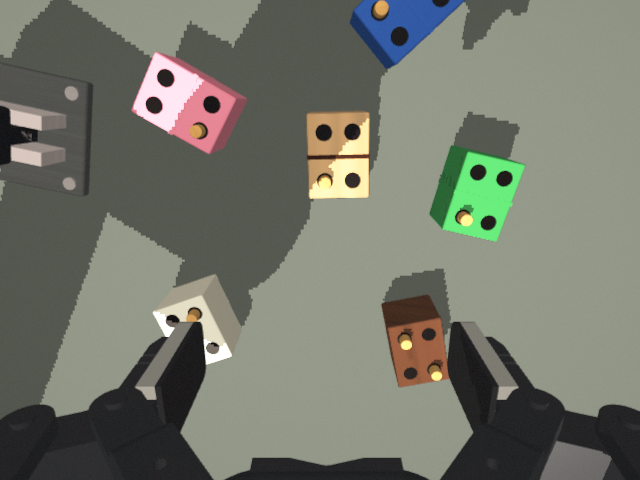

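The wrist view shows the light-wood rack at corners (306,112) to (368,198), within 2 px of my prediction. Pink (190,100), green (478,193), dark brown (415,340) and white (200,320) are clear of the fingers. I descend and grip.

Call:
step_arm --series '[{"x": 0.088, "y": 0.012, "z": 0.08, "ax": 0, "ay": 0, "az": 0, "grip": -1}, {"x": 0.088, "y": 0.012, "z": 0.16, "ax": 0, "ay": 0, "az": 0, "grip": -1}, {"x": 0.088, "y": 0.012, "z": 0.24, "ax": 0, "ay": 0, "az": 0, "grip": -1}, {"x": 0.088, "y": 0.012, "z": 0.3, "ax": 0, "ay": 0, "az": 0, "grip": -1}, {"x": 0.088, "y": 0.012, "z": 0.34, "ax": 0, "ay": 0, "az": 0, "grip": -1}, {"x": 0.088, "y": 0.012, "z": 0.34, "ax": 0, "ay": 0, "az": 0, "grip": -1}, {"x": 0.088, "y": 0.012, "z": 0.34, "ax": 0, "ay": 0, "az": 0, "grip": 1}, {"x": 0.088, "y": 0.012, "z": 0.34, "ax": 0, "ay": 0, "az": 0, "grip": 1}, {"x": 0.088, "y": 0.012, "z": 0.34, "ax": 0, "ay": 0, "az": 0, "grip": 1}, {"x": 0.088, "y": 0.012, "z": 0.34, "ax": 0, "ay": 0, "az": 0, "grip": 1}, {"x": 0.088, "y": 0.012, "z": 0.34, "ax": 0, "ay": 0, "az": 0, "grip": 1}]' --force 30

```text
time: 2.55
tool_pos: [0.5736, -0.2615, 0.0131]
tcp_rot: [3.134, 0.175, 0.005]
wrist_force: [-1.5, -1.1, 7.1]
width: 0.494
grip_force: 30.4
```

```bash
python3 -c "
from h import *
from workcell import bot
s=bot.read_state();print(s['width'],s['grip_force'],s['wrist_force'])
go(.5715,-.261,.010,.111)"
```

```text
0.4943465401666304 30.357635244727135 [-1.5007255  -1.06244678  7.0632958 ]
pos [ 0.5736 -0.2615  0.0131] yaw [0.994 0.111] -> shift [-0.0041 -0.0014  0.0063] turn [ 0.0053 -0.0057  0.0006] q [-0.47  0.36  1.86 -0.    0.92  0.99]
```

Call:
step_arm --series '[{"x": 0, "y": 0, "z": -0.1, "ax": 0, "ay": 0, "az": 0, "grip": 1}, {"x": 0, "y": 0, "z": -0.2, "ax": 0, "ay": 0, "az": 0, "grip": 1}, {"x": 0.01, "y": -0.06, "z": -0.28, "ax": 0, "ay": 0, "az": 0, "grip": 1}, {"x": 0.02, "y": -0.13, "z": -0.35, "ax": 0, "ay": 0, "az": -0.2, "grip": 1}, {"x": 0.032, "y": -0.2, "z": -0.374, "ax": 0, "ay": 0, "az": -0.4, "grip": 1}, {"x": 0.032, "y": -0.29, "z": -0.374, "ax": 0, "ay": 0, "az": -0.6, "grip": 1}, {"x": 0.032, "y": -0.38, "z": -0.374, "ax": 0, "ay": 0, "az": -0.8, "grip": 1}, {"x": 0.032, "y": -0.47, "z": -0.374, "ax": 0, "ay": 0, "az": -1, "grip": 1}, {"x": 0.032, "y": -0.5, "z": -0.374, "ax": 0, "ay": 0, "az": -1, "grip": 1}]'

```text
time: 3.45
tool_pos: [0.5594, -0.0061, 0.1981]
tcp_rot: [-2.981, -0.987, -0.002]
wrist_force: [0.6, -2.0, -1.0]
width: 0.494
grip_force: 30.9
```

Call:
step_arm --series '[{"x": 0, "y": 0, "z": 0, "ax": 0, "ay": 0, "az": -0.25, "grip": 1}, {"x": 0, "y": 0, "z": 0, "ax": 0, "ay": 0, "az": -0.5, "grip": 1}, {"x": 0, "y": 0, "z": 0, "ax": 0, "ay": 0, "az": -0.75, "grip": 1}, {"x": 0, "y": 0, "z": 0, "ax": 0, "ay": 0, "az": -1, "grip": 1}]'

```text
time: 3.85
tool_pos: [0.5603, -0.0102, 0.1979]
tcp_rot: [2.625, 1.725, 0.0]
wrist_force: [0.8, 0.3, -0.7]
width: 0.494
grip_force: 30.8
```

Call:
step_arm --series '[{"x": 0, "y": 0, "z": 0, "ax": 0, "ay": 0, "az": -0.25, "grip": 1}, {"x": 0, "y": 0, "z": 0, "ax": 0, "ay": 0, "az": -0.5, "grip": 1}, {"x": 0, "y": 0, "z": 0, "ax": 0, "ay": 0, "az": -0.626, "grip": 1}, {"x": 0, "y": 0, "z": 0, "ax": 0, "ay": 0, "az": -0.626, "grip": 1}, {"x": 0, "y": 0, "z": 0, "ax": 0, "ay": 0, "az": -0.626, "grip": 1}]'

```text
time: 4.35
tool_pos: [0.5603, -0.0103, 0.1978]
tcp_rot: [2.316, 2.122, 0.0]
wrist_force: [0.3, 0.1, -1.3]
width: 0.493
grip_force: 30.8
```

```bash
python3 - <<'E'
from h import *
from workcell import imaging
import cv2
c=imaging.read_camera('wrist');pickle.dump(c,open('w3.pkl','wb'))
i=c['img'][...,::-1].copy();cv2.imwrite('pics/w3.png',i)
v=[.5756,.153,-1.656]
print(proj(c,clamp(v,[(76,19,73),(76,-19,73),(22,12,153),(22,-12,153),(45,18,40),(205,18,40),(205,-18,40)])).round(1))
go(.5616,-.0114,.2,1.486)
E
```

```text
[[356.5  90. ]
 [298.4  90.2]
 [355.4 -46.2]
 [300.3 -46.1]
 [352.8  44.6]
 [349.4 257.4]
 [305.6 257.4]]
pos [ 0.5603 -0.0102  0.1977] yaw [0.087 0.996] -> shift [-0.0021  0.0028 -0.0046] turn [ 0.0004  0.0003 -0.0039] q [-0.06  0.05  1.86 -0.    1.23  0.02]
```

View pics/w3.png

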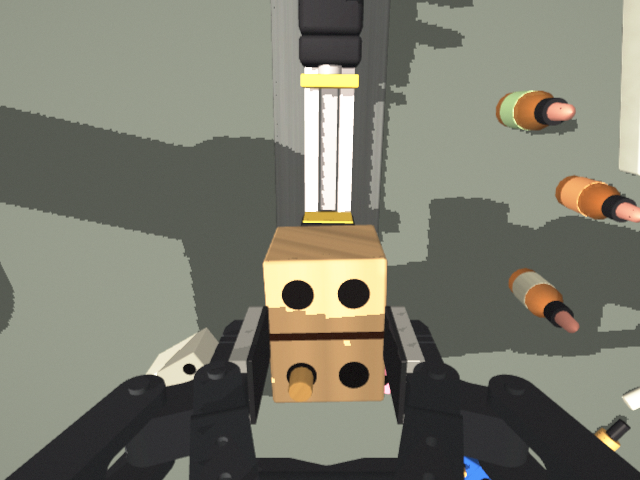

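The picture shows the rack held squarely over the clamp: fixed pad at rows 74-87, columns 300-358; moving jaw's yellow face near row 217. I refine with exact pixels.

```bash
python3 - <<'E'
from h import *
import cv2
c=pickle.load(open('w3.pkl','rb'));im=c['img'].astype(int)
y=(im[...,0]>130)&(im[...,1]>100)&(im[...,2]<im[...,1]*.55)
for r0,r1 in((60,110),(205,224)):
    m=y[r0:r1,280:375];rr,cc=np.where(m);print('yellow rows',r0+rr.min(),r0+rr.max(),'cols',280+cc.min(),280+cc.max(),[(r0+i,int(m[i].sum())) for i in range(r1-r0) if m[i].sum()>3])
print([tuple(im[r,312]) for r in range(72,90,2)])
for r in(110,160,200):
    b=im[r,290:370].sum(1);k=np.where(b>420)[0];print('rail',r,290+k.min(),290+k.max())
v=[.5756,.153,-1.656]
for P in [(76,0,73),(76,0,43),(70,0,73),(76,19,58),(76,-19,58),(170,0,73),(170,0,75),(170,0,43),(120,18,40),(120,-18,40),(150,18,40),(150,-18,40)]: print(P,proj(c,clamp(v,P)).round(1))
E
```

```text
yellow rows 74 87 cols 301 358 [(74, 13), (85, 46), (86, 57), (87, 44)]
yellow rows 212 223 cols 302 352 [(212, 33), (213, 46), (214, 47), (215, 48), (216, 48), (217, 48), (218, 48), (219, 48), (220, 50), (221, 51), (222, 50), (223, 8)]
[(np.int64(255), np.int64(255), np.int64(255)), (np.int64(255), np.int64(254), np.int64(155)), (np.int64(255), np.int64(255), np.int64(152)), (np.int64(255), np.int64(255), np.int64(152)), (np.int64(255), np.int64(255), np.int64(149)), (np.int64(255), np.int64(255), np.int64(147)), (np.int64(255), np.int64(255), np.int64(146)), (np.int64(253), np.int64(240), np.int64(102)), (np.int64(206), np.int64(186), np.int64(160))]
rail 110 290 353
rail 160 304 352
rail 200 304 350
(76, 0, 73) [[327.4  90.1]]
(76, 0, 43) [[327.3  91.2]]
(70, 0, 73) [[327.4  80.3]]
(76, 19, 58) [[355.   90.6]]
(76, -19, 58) [[299.8  90.7]]
(170, 0, 73) [[327.6 228. ]]
(170, 0, 75) [[327.6 228.7]]
(170, 0, 43) [[327.5 217.2]]
(120, 18, 40) [[351.  152.5]]
(120, -18, 40) [[303.7 152.6]]
(150, 18, 40) [[350.4 191.5]]
(150, -18, 40) [[304.4 191.5]]
```

```bash
python3 - <<'E'
from h import *
c=pickle.load(open('w3.pkl','rb'))
# expected seam ends on top if rack centre = TCP + d along tool x
for d in(-.004,-.002,0,.002):
    X=np.array([.5603,-.0102,.1978-.013+.045])+d*np.array([.087,.996,0]); w=.022*np.array([.996,-.087,0]);print(d,proj(c,[X-w,X+w]).round(1).tolist())
go(.5666,.034,.058,1.4856)
E
```

```text
-0.004 [[265.9, 342.1], [384.5, 342.1]]
-0.002 [[265.7, 337.4], [384.7, 337.4]]
0 [[265.4, 332.6], [384.9, 332.6]]
0.002 [[265.2, 327.8], [385.2, 327.8]]
pos [ 0.5603 -0.0102  0.1977] yaw [0.087 0.996] -> shift [0.0892 0.0048 0.2794] turn [ 0.0004  0.0003 -0.0031] q [-0.06  0.05  1.86 -0.    1.23  0.02]
```

Call:
step_arm --series '[{"x": 0.089, "y": 0.005, "z": 0.04, "ax": 0, "ay": 0, "az": 0, "grip": 1}, {"x": 0.089, "y": 0.005, "z": 0.11, "ax": 0, "ay": 0, "az": 0, "grip": 1}, {"x": 0.089, "y": 0.005, "z": 0.18, "ax": 0, "ay": 0, "az": 0, "grip": 1}, {"x": 0.089, "y": 0.005, "z": 0.24, "ax": 0, "ay": 0, "az": 0, "grip": 1}, {"x": 0.089, "y": 0.005, "z": 0.274, "ax": 0, "ay": 0, "az": 0, "grip": 1}, {"x": 0.089, "y": 0.005, "z": 0.279, "ax": 0, "ay": 0, "az": 0, "grip": 1}, {"x": 0.089, "y": 0.005, "z": 0.279, "ax": 0, "ay": 0, "az": 0, "grip": 1}]'

```text
time: 5.1
tool_pos: [0.5663, 0.0341, 0.0579]
tcp_rot: [-2.314, -2.124, 0.001]
wrist_force: [0.6, -0.3, 0.2]
width: 0.496
grip_force: 30.9
```

Call:
step_arm --series '[{"x": 0, "y": 0, "z": 0.004, "ax": 0, "ay": 0, "az": 0, "grip": 1}, {"x": 0, "y": 0, "z": 0.008, "ax": 0, "ay": 0, "az": 0, "grip": 1}, {"x": 0, "y": 0, "z": 0.008, "ax": 0, "ay": 0, "az": 0, "grip": 1}]'

```text
time: 5.4
tool_pos: [0.5673, 0.0341, 0.0551]
tcp_rot: [2.313, 2.124, 0.002]
wrist_force: [-0.3, -1.2, -0.1]
width: 0.49
grip_force: 30.9
```

Call:
step_arm --series '[{"x": 0, "y": 0, "z": 0.003, "ax": 0, "ay": 0, "az": 0, "grip": 1}, {"x": 0, "y": 0, "z": 0.003, "ax": 0, "ay": 0, "az": 0, "grip": 1}]'

```text
time: 5.6
tool_pos: [0.5672, 0.0341, 0.0532]
tcp_rot: [2.313, 2.125, 0.001]
wrist_force: [0.2, -1.7, 0.9]
width: 0.492
grip_force: 31.0
```

Call:
step_arm --series '[{"x": 0, "y": 0, "z": 0.002, "ax": 0, "ay": 0, "az": 0, "grip": 1}, {"x": 0, "y": 0, "z": 0.002, "ax": 0, "ay": 0, "az": 0, "grip": 1}]'

```text
time: 5.8
tool_pos: [0.5672, 0.0341, 0.0531]
tcp_rot: [2.313, 2.125, 0.001]
wrist_force: [-2.8, -0.4, 6.7]
width: 0.496
grip_force: 31.8
```

Call:
step_arm --series '[{"x": 0, "y": 0, "z": 0, "ax": 0, "ay": 0, "az": 0, "grip": -0.4}, {"x": 0, "y": 0, "z": 0, "ax": 0, "ay": 0, "az": 0, "grip": -1}, {"x": 0, "y": 0, "z": 0, "ax": 0, "ay": 0, "az": 0, "grip": -1}, {"x": 0, "y": 0, "z": 0, "ax": 0, "ay": 0, "az": 0, "grip": -1}, {"x": 0, "y": 0, "z": 0, "ax": 0, "ay": 0, "az": 0, "grip": -1}]'

```text
time: 6.3
tool_pos: [0.5663, 0.0342, 0.0513]
tcp_rot: [-2.313, -2.125, 0.001]
wrist_force: [-0.9, -0.2, -0.1]
width: 0.999
grip_force: 0.0
```

Call:
step_arm --series '[{"x": 0, "y": 0, "z": -0.09, "ax": 0, "ay": 0, "az": 0, "grip": -1}, {"x": 0, "y": 0, "z": -0.18, "ax": 0, "ay": 0, "az": 0, "grip": -1}, {"x": 0, "y": 0, "z": -0.27, "ax": 0, "ay": 0, "az": 0, "grip": -1}, {"x": 0, "y": 0, "z": -0.36, "ax": 0, "ay": 0, "az": 0, "grip": -1}, {"x": 0.08, "y": 0, "z": -0.36, "ax": 0, "ay": 0, "az": 0.25, "grip": -1}, {"x": 0.16, "y": 0, "z": -0.36, "ax": 0, "ay": 0, "az": 0.5, "grip": -1}, {"x": 0.22, "y": 0, "z": -0.36, "ax": 0, "ay": 0, "az": 0.75, "grip": -1}, {"x": 0.266, "y": 0, "z": -0.36, "ax": 0, "ay": 0, "az": 1, "grip": -1}]'

```text
time: 7.1
tool_pos: [0.5777, 0.1686, 0.2317]
tcp_rot: [-2.788, -1.448, -0.001]
wrist_force: [-0.3, -0.2, -0.3]
width: 0.999
grip_force: 0.0
```

Call:
step_arm --series '[{"x": 0, "y": 0, "z": 0, "ax": 0, "ay": 0, "az": 0.25, "grip": -1}, {"x": 0, "y": 0, "z": 0, "ax": 0, "ay": 0, "az": 0.5, "grip": -1}, {"x": 0, "y": 0, "z": 0, "ax": 0, "ay": 0, "az": 0.75, "grip": -1}, {"x": 0, "y": 0, "z": 0, "ax": 0, "ay": 0, "az": 1, "grip": -1}]'

```text
time: 7.5
tool_pos: [0.5776, 0.1669, 0.2313]
tcp_rot: [3.068, 0.676, -0.001]
wrist_force: [-0.3, 0.3, 0.5]
width: 1.003
grip_force: 0.0
```

Call:
step_arm --series '[{"x": 0, "y": 0, "z": 0, "ax": 0, "ay": 0, "az": 0.25, "grip": -1}, {"x": 0, "y": 0, "z": 0, "ax": 0, "ay": 0, "az": 0.5, "grip": -1}, {"x": 0, "y": 0, "z": 0, "ax": 0, "ay": 0, "az": 0.75, "grip": -1}, {"x": 0, "y": 0, "z": 0, "ax": 0, "ay": 0, "az": 1, "grip": -1}, {"x": 0, "y": 0, "z": 0, "ax": 0, "ay": 0, "az": 1, "grip": -1}]'

```text
time: 8.0
tool_pos: [0.5776, 0.1667, 0.2314]
tcp_rot: [3.139, -0.134, -0.001]
wrist_force: [0.2, -0.4, 0.9]
width: 1.001
grip_force: 0.0
```

```bash
python3 - <<'E'
from h import *
from workcell import imaging
import cv2
c=imaging.read_camera('side');s=c['img'][...,::-1]
t=imaging.read_camera('top')['img'][...,::-1];w=imaging.read_camera('wrist');pickle.dump(w,open('w4.pkl','wb'))
r=lambda i,x,y,w,h,W,H:cv2.resize(i[y:y+h,x:x+w],(W,H),interpolation=cv2.INTER_CUBIC)
cv2.imwrite('pics/m1.png',np.hstack([r(s,180,200,160,240,400,600),np.vstack([r(t,165,180,170,128,400,300),r(w['img'][...,::-1],0,0,640,480,400,300)])]))
go(.5779,.1666,.105,-.085)
E
```

```text
pos [0.5777 0.1667 0.2315] yaw [ 0.997 -0.082] -> shift [4.000e-04 1.000e-04 2.529e-01] turn [0.0001 0.0004 0.0056] q [ 0.24  0.11  1.73 -0.    1.3   1.89]
```

View pics/m1.png

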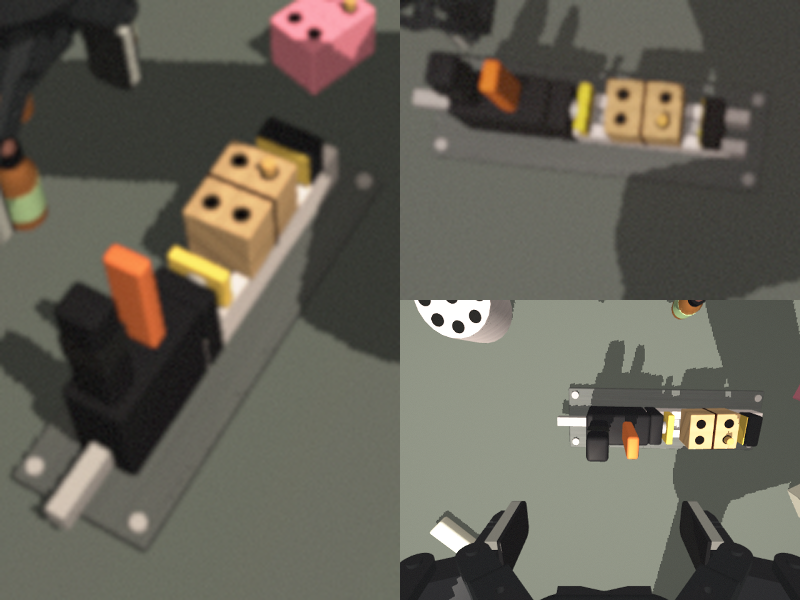

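The rack stands upright and lengthwise on the rails between the jaws. In the wrist view, trigger and grip lie ahead of the fingers. I check their projection numerically before descending.

```bash
python3 - <<'E'
from h import *
c=pickle.load(open('w4.pkl','rb'));im=c['img'].astype(int)
o=(im[...,0]>150)&(im[...,1]<150)&(im[...,1]>40)&(im[...,2]<80)
o[:,:340]=0;o[:,400:]=0;o[:150]=0;o[300:]=0
rr,cc=np.where(o);print('orange',rr.min(),rr.max(),cc.min(),cc.max())
import cv2
print(cv2.convexHull(np.c_[cc,rr].astype(np.int32)).reshape(-1,2).tolist())
v=[.5769,.1546,-1.656]
for P in [(10,12,153),(22,12,153),(10,-12,153),(22,-12,153),(22,12,80),(22,-12,80),(-30,-13,160),(-8,-13,160),(76,19,73),(76,-19,73)]:print(P,proj(c,clamp(v,P)).round(1))
E
```

```text
orange 195 251 356 382
[[382, 228], [381, 239], [363, 251], [362, 249], [358, 233], [356, 223], [356, 207], [357, 200], [358, 196], [360, 195], [363, 195], [369, 196], [382, 222]]
(10, 12, 153) [[363.8 220.3]]
(22, 12, 153) [[383.6 220.4]]
(10, -12, 153) [[362.6 257.4]]
(22, -12, 153) [[381.8 257.5]]
(22, 12, 80) [[371.6 195. ]]
(22, -12, 80) [[370.4 224.9]]
(-30, -13, 160) [[297.8 262.7]]
(-8, -13, 160) [[333.9 262.8]]
(76, 19, 73) [[440.2 184.5]]
(76, -19, 73) [[436.1 231.1]]
```

Call:
step_arm --series '[{"x": 0, "y": 0, "z": 0.09, "ax": 0, "ay": 0, "az": 0, "grip": -1}, {"x": 0, "y": 0, "z": 0.17, "ax": 0, "ay": 0, "az": 0, "grip": -1}, {"x": 0, "y": 0, "z": 0.23, "ax": 0, "ay": 0, "az": 0, "grip": -1}, {"x": 0, "y": 0, "z": 0.253, "ax": 0, "ay": 0, "az": 0, "grip": -1}, {"x": 0, "y": 0, "z": 0.253, "ax": 0, "ay": 0, "az": 0, "grip": -1}]' --force 20

```text
time: 8.65
tool_pos: [0.5761, 0.1663, 0.103]
tcp_rot: [3.138, -0.131, -0.007]
wrist_force: [-0.1, 0.2, -1.3]
width: 1.002
grip_force: 0.0
```

Call:
step_arm --series '[{"x": 0, "y": 0, "z": 0, "ax": 0, "ay": 0, "az": 0, "grip": 1}, {"x": 0, "y": 0, "z": 0, "ax": 0, "ay": 0, "az": 0, "grip": 1}, {"x": 0, "y": 0, "z": 0, "ax": 0, "ay": 0, "az": 0, "grip": 1}, {"x": 0, "y": 0, "z": 0, "ax": 0, "ay": 0, "az": 0, "grip": 1}, {"x": 0, "y": 0, "z": 0, "ax": 0, "ay": 0, "az": 0, "grip": 1}, {"x": 0, "y": 0, "z": 0, "ax": 0, "ay": 0, "az": 0, "grip": 1}, {"x": 0, "y": 0, "z": 0, "ax": 0, "ay": 0, "az": 0, "grip": 1}, {"x": 0, "y": 0, "z": 0, "ax": 0, "ay": 0, "az": 0, "grip": 1}]' --force 20

```text
time: 9.45
tool_pos: [0.5803, 0.1663, 0.1099]
tcp_rot: [-3.139, 0.133, -0.009]
wrist_force: [-1.7, -2.5, 8.2]
width: 0.407
grip_force: 23.0
```

Call:
step_arm --series '[{"x": 0, "y": 0, "z": 0, "ax": 0, "ay": 0, "az": 0, "grip": -1}, {"x": 0, "y": 0, "z": 0, "ax": 0, "ay": 0, "az": 0, "grip": -1}, {"x": 0, "y": 0, "z": 0, "ax": 0, "ay": 0, "az": 0, "grip": -1}, {"x": 0, "y": 0, "z": 0, "ax": 0, "ay": 0, "az": 0, "grip": -1}, {"x": 0, "y": 0, "z": 0, "ax": 0, "ay": 0, "az": 0, "grip": -1}, {"x": 0, "y": 0, "z": 0, "ax": 0, "ay": 0, "az": 0, "grip": -1}]'

```text
time: 10.05
tool_pos: [0.5778, 0.1671, 0.1051]
tcp_rot: [-3.138, 0.133, 0.0]
wrist_force: [-0.1, 0.2, -0.1]
width: 1.001
grip_force: 0.0
```

```bash
cat > look.py <<'E'
from h import *
from workcell import imaging
import cv2,sys
r=lambda i,x,y,w,h,W,H:cv2.resize(i[y:y+h,x:x+w],(W,H),interpolation=cv2.INTER_CUBIC)
t=imaging.read_camera('top')['img'][...,::-1];s=imaging.read_camera('side')['img'][...,::-1]
w=imaging.read_camera('wrist');pickle.dump(w,open('wl.pkl','wb'))
cv2.imwrite(sys.argv[1],np.hstack([r(s,200,200,160,240,400,600),np.vstack([r(t,165,180,170,128,400,300),r(w['img'][...,::-1],0,0,640,480,400,300)])]))
E
python3 look.py pics/m2.png
```

```text
(no output)
```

View pics/m2.png

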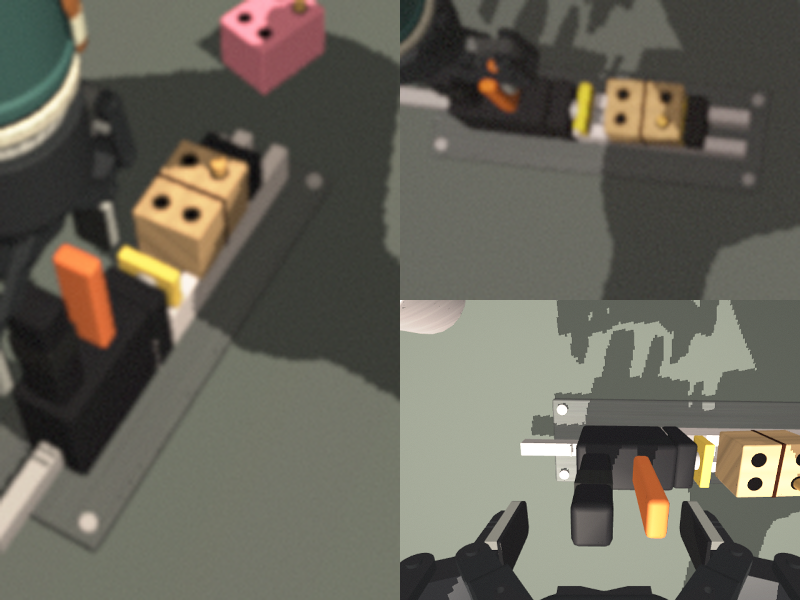

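The squeeze worked: the jaw has moved up to the rack and the trigger has sprung back. I repeat.

Call:
step_arm --series '[{"x": 0, "y": 0, "z": 0, "ax": 0, "ay": 0, "az": 0, "grip": 1}, {"x": 0, "y": 0, "z": 0, "ax": 0, "ay": 0, "az": 0, "grip": 1}, {"x": 0, "y": 0, "z": 0, "ax": 0, "ay": 0, "az": 0, "grip": 1}, {"x": 0, "y": 0, "z": 0, "ax": 0, "ay": 0, "az": 0, "grip": 1}, {"x": 0, "y": 0, "z": 0, "ax": 0, "ay": 0, "az": 0, "grip": 1}, {"x": 0, "y": 0, "z": 0, "ax": 0, "ay": 0, "az": 0, "grip": 1}, {"x": 0, "y": 0, "z": 0, "ax": 0, "ay": 0, "az": 0, "grip": 1}, {"x": 0, "y": 0, "z": 0, "ax": 0, "ay": 0, "az": 0, "grip": 1}]' --force 20

```text
time: 11.0
tool_pos: [0.5783, 0.1665, 0.1071]
tcp_rot: [3.138, -0.133, 0.002]
wrist_force: [-3.4, -2.1, 8.5]
width: 0.415
grip_force: 22.3
```

Call:
step_arm --series '[{"x": 0, "y": 0, "z": 0, "ax": 0, "ay": 0, "az": 0, "grip": -1}, {"x": 0, "y": 0, "z": 0, "ax": 0, "ay": 0, "az": 0, "grip": -1}, {"x": 0, "y": 0, "z": 0, "ax": 0, "ay": 0, "az": 0, "grip": -1}, {"x": 0, "y": 0, "z": 0, "ax": 0, "ay": 0, "az": 0, "grip": -1}, {"x": 0, "y": 0, "z": 0, "ax": 0, "ay": 0, "az": 0, "grip": -1}, {"x": 0, "y": 0, "z": 0, "ax": 0, "ay": 0, "az": 0, "grip": -1}]'

```text
time: 11.6
tool_pos: [0.5779, 0.167, 0.1051]
tcp_rot: [-3.138, 0.133, -0.0]
wrist_force: [-0.1, 0.1, 0.0]
width: 0.999
grip_force: 0.0
```

Call:
step_arm --series '[{"x": 0, "y": 0, "z": 0, "ax": 0, "ay": 0, "az": 0, "grip": 1}, {"x": 0, "y": 0, "z": 0, "ax": 0, "ay": 0, "az": 0, "grip": 1}, {"x": 0, "y": 0, "z": 0, "ax": 0, "ay": 0, "az": 0, "grip": 1}, {"x": 0, "y": 0, "z": 0, "ax": 0, "ay": 0, "az": 0, "grip": 1}, {"x": 0, "y": 0, "z": 0, "ax": 0, "ay": 0, "az": 0, "grip": 1}, {"x": 0, "y": 0, "z": 0, "ax": 0, "ay": 0, "az": 0, "grip": 1}, {"x": 0, "y": 0, "z": 0, "ax": 0, "ay": 0, "az": 0, "grip": 1}, {"x": 0, "y": 0, "z": 0, "ax": 0, "ay": 0, "az": 0, "grip": 1}]' --force 22

```text
time: 12.4
tool_pos: [0.5784, 0.1663, 0.1072]
tcp_rot: [3.138, -0.133, 0.002]
wrist_force: [-2.9, -1.6, 9.1]
width: 0.415
grip_force: 21.0
```

Call:
step_arm --series '[{"x": 0, "y": 0, "z": 0, "ax": 0, "ay": 0, "az": 0, "grip": -1}, {"x": 0, "y": 0, "z": 0, "ax": 0, "ay": 0, "az": 0, "grip": -1}, {"x": 0, "y": 0, "z": 0, "ax": 0, "ay": 0, "az": 0, "grip": -1}, {"x": 0, "y": 0, "z": 0, "ax": 0, "ay": 0, "az": 0, "grip": -1}, {"x": 0, "y": 0, "z": 0, "ax": 0, "ay": 0, "az": 0, "grip": -1}, {"x": 0, "y": 0, "z": 0, "ax": 0, "ay": 0, "az": 0, "grip": -1}]'

```text
time: 13.0
tool_pos: [0.5778, 0.167, 0.1051]
tcp_rot: [-3.139, 0.133, -0.0]
wrist_force: [0.8, -0.9, 0.4]
width: 0.996
grip_force: 0.0
```

```bash
python3 look.py pics/m3.png
```

```text
(no output)
```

View pics/m3.png

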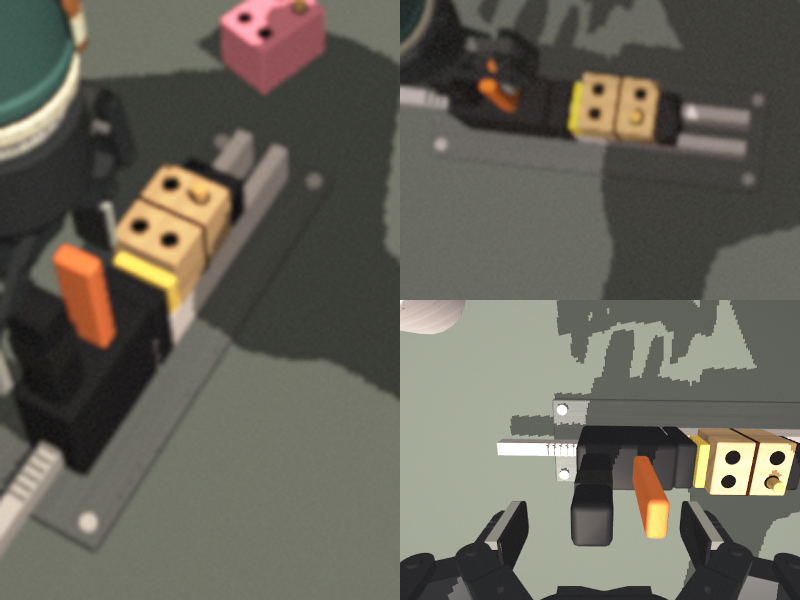

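The rack is now pressed against the pad, square and on the rails. One more squeeze at 24 N should stall.

Call:
step_arm --series '[{"x": 0, "y": 0, "z": 0, "ax": 0, "ay": 0, "az": 0, "grip": 1}, {"x": 0, "y": 0, "z": 0, "ax": 0, "ay": 0, "az": 0, "grip": 1}, {"x": 0, "y": 0, "z": 0, "ax": 0, "ay": 0, "az": 0, "grip": 1}, {"x": 0, "y": 0, "z": 0, "ax": 0, "ay": 0, "az": 0, "grip": 1}, {"x": 0, "y": 0, "z": 0, "ax": 0, "ay": 0, "az": 0, "grip": 1}, {"x": 0, "y": 0, "z": 0, "ax": 0, "ay": 0, "az": 0, "grip": 1}, {"x": 0, "y": 0, "z": 0, "ax": 0, "ay": 0, "az": 0, "grip": 1}, {"x": 0, "y": 0, "z": 0, "ax": 0, "ay": 0, "az": 0, "grip": 1}, {"x": 0, "y": 0, "z": 0, "ax": 0, "ay": 0, "az": 0, "grip": 1}, {"x": 0, "y": 0, "z": 0, "ax": 0, "ay": 0, "az": 0, "grip": 1}]' --force 24

```text
time: 14.15
tool_pos: [0.5778, 0.1617, 0.1071]
tcp_rot: [3.131, -0.132, -0.0]
wrist_force: [-3.2, -13.9, 12.2]
width: 0.521
grip_force: 22.7
```

Call:
step_arm --series '[{"x": 0, "y": 0, "z": 0, "ax": 0, "ay": 0, "az": 0, "grip": -1}, {"x": 0, "y": 0, "z": 0, "ax": 0, "ay": 0, "az": 0, "grip": -1}, {"x": 0, "y": 0, "z": 0, "ax": 0, "ay": 0, "az": 0, "grip": -1}, {"x": 0, "y": 0, "z": 0, "ax": 0, "ay": 0, "az": 0, "grip": -1}, {"x": 0, "y": 0, "z": 0, "ax": 0, "ay": 0, "az": 0, "grip": -1}, {"x": 0, "y": 0, "z": 0, "ax": 0, "ay": 0, "az": 0, "grip": -1}]'

```text
time: 14.75
tool_pos: [0.5778, 0.1671, 0.1051]
tcp_rot: [-3.139, 0.132, -0.0]
wrist_force: [0.5, -0.1, -0.6]
width: 1.003
grip_force: 0.0
```

```bash
cp wl.pkl wprev.pkl; python3 look.py pics/m4.png; python3 - <<'E'
from h import *
import cv2
a,b=[pickle.load(open(f,'rb')) for f in('wprev.pkl','wl.pkl')]
# shift of rack image between squeezes, and px per mm along clamp x at rack top
g=[cv2.cvtColor(x['img'],cv2.COLOR_RGB2GRAY).astype(np.float32)[200:320,505:625] for x in(a,b)]
v=[.5769,.1546,-1.656]
for n,s in(('rack',np.s_[:,:]),('left',np.s_[:,:60])): print(n,cv2.phaseCorrelate(np.ascontiguousarray(g[0][s]),np.ascontiguousarray(g[1][s])))
print(proj(b,clamp(v,[(76,0,73),(66,0,73),(76,0,85),(66,0,85)])))
for x in(a,b): print([tuple(map(int,p)) for p in x['img'][245,455:535:4]])
E
```

```text
rack ((-0.22743563678219658, -0.06721873618678131), 0.9889870100551181)
left ((-0.2486569630600819, -0.05276104927666836), 0.9630319470829434)
[[500.10909229 267.38949379]
 [480.55236801 267.36111901]
 [509.69272857 276.61806206]
 [489.05244712 276.58748136]]
[(75, 71, 73), (71, 69, 69), (70, 67, 67), (69, 66, 66), (61, 58, 60), (166, 134, 54), (255, 248, 112), (255, 255, 159), (255, 255, 158), (255, 255, 155), (156, 124, 86), (157, 126, 88), (140, 111, 79), (255, 246, 183), (255, 250, 196), (255, 250, 197), (255, 250, 196), (247, 214, 146), (37, 32, 32), (40, 36, 34)]
[(73, 68, 70), (72, 68, 70), (70, 66, 66), (68, 65, 65), (62, 58, 61), (189, 153, 62), (255, 254, 129), (255, 255, 158), (255, 255, 158), (255, 255, 156), (154, 121, 85), (155, 123, 86), (139, 113, 80), (255, 247, 187), (255, 250, 195), (255, 250, 196), (255, 250, 198), (140, 110, 76), (36, 33, 31), (38, 34, 33)]
```

```bash
python3 - <<'E'
import cv2,numpy as np
for n in('m2','m3','m4'):
    i=cv2.imread(f'pics/{n}.png')[300:600,400:800].astype(int)
    # yellow-ish mask by row: low blue vs green/red
    for r in(140,150,160):
        print(n,r,[tuple(map(int,p)) for p in i[r,288:318:2]])
E
```

```text
m2 140 [(33, 32, 31), (32, 28, 29), (145, 152, 164), (45, 125, 153), (58, 148, 184), (62, 150, 186), (61, 151, 187), (63, 158, 193), (65, 158, 194), (65, 158, 195), (191, 230, 243), (255, 255, 255), (255, 255, 255), (255, 255, 255), (255, 255, 255)]
m2 150 [(68, 67, 70), (66, 66, 68), (66, 65, 68), (63, 63, 66), (49, 54, 59), (62, 154, 187), (63, 153, 191), (61, 152, 189), (72, 191, 226), (158, 255, 255), (158, 255, 255), (156, 255, 255), (155, 255, 255), (219, 254, 255), (168, 177, 188)]
m2 160 [(68, 68, 71), (64, 65, 67), (63, 62, 65), (53, 52, 54), (240, 244, 248), (244, 248, 251), (74, 163, 201), (60, 151, 190), (152, 255, 255), (158, 255, 255), (158, 255, 255), (157, 255, 255), (143, 255, 255), (152, 158, 171), (128, 142, 161)]
m3 140 [(32, 30, 31), (35, 31, 31), (41, 90, 109), (60, 149, 184), (64, 156, 191), (65, 158, 195), (64, 159, 195), (63, 158, 194), (64, 116, 143), (64, 91, 112), (77, 108, 136), (83, 118, 148), (85, 122, 154), (85, 122, 154), (88, 125, 158)]
m3 150 [(66, 65, 69), (68, 66, 70), (65, 64, 67), (63, 61, 64), (51, 55, 60), (62, 154, 189), (142, 255, 255), (158
[... 407 characters left out ...]
9), (41, 89, 108), (59, 147, 181), (64, 156, 192), (63, 158, 194), (64, 157, 194), (65, 160, 197), (61, 106, 132), (64, 91, 113), (76, 108, 136), (84, 119, 148), (86, 123, 156), (86, 122, 154), (87, 126, 158)]
m4 150 [(69, 68, 71), (66, 65, 68), (67, 66, 68), (62, 62, 65), (50, 53, 58), (62, 155, 189), (150, 255, 255), (158, 255, 255), (157, 255, 255), (155, 255, 255), (149, 255, 255), (85, 122, 153), (87, 122, 154), (82, 117, 148), (142, 210, 243)]
m4 160 [(70, 70, 72), (65, 66, 69), (64, 63, 67), (58, 55, 57), (59, 148, 185), (110, 248, 255), (160, 255, 255), (158, 255, 255), (159, 255, 255), (156, 255, 255), (82, 113, 143), (78, 111, 140), (81, 116, 145), (117, 172, 214), (208, 253, 255)]
```

```bash
python3 - <<'E'
import cv2,numpy as np
o=[]
for n in('m2','m3','m4'):
    i=cv2.imread(f'pics/{n}.png'); o.append(cv2.resize(i[425:500,670:800],(780,200),interpolation=cv2.INTER_CUBIC))
cv2.imwrite('pics/cmp.png',np.vstack(o))
E
```

```text
(no output)
```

View pics/cmp.png

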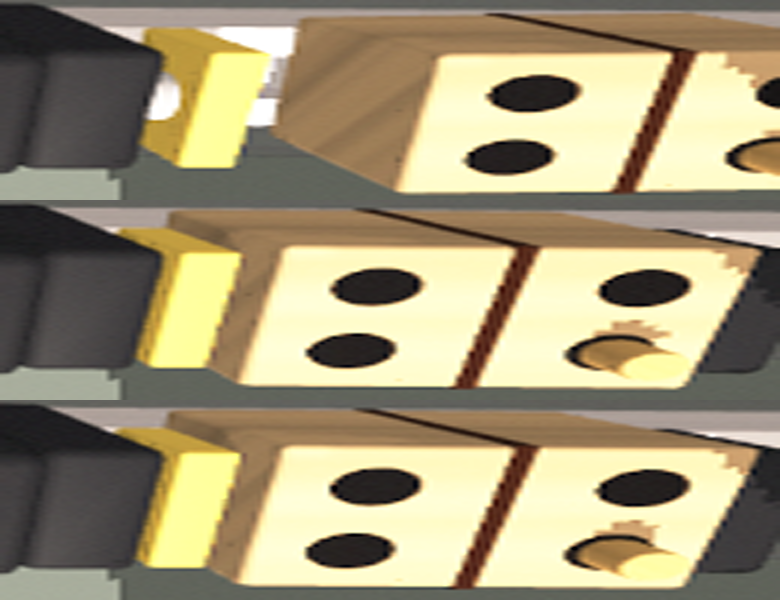

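The comparison shows the pad's edge pushed in by about 27 px of the enlarged view, roughly 3.7 mm. That is firm, and the fourth squeeze stalled as expected. I retreat straight up and hand in.

Call:
step_arm --series '[{"x": 0, "y": 0, "z": -0.08, "ax": 0, "ay": 0, "az": 0, "grip": -1}, {"x": 0, "y": 0, "z": -0.16, "ax": 0, "ay": 0, "az": 0, "grip": -1}, {"x": 0, "y": 0, "z": -0.24, "ax": 0, "ay": 0, "az": 0, "grip": -1}, {"x": 0, "y": 0, "z": -0.28, "ax": 0, "ay": 0, "az": 0, "grip": -1}, {"x": 0, "y": 0, "z": -0.28, "ax": 0, "ay": 0, "az": 0, "grip": -1}, {"x": 0, "y": 0, "z": -0.28, "ax": 0, "ay": 0, "az": 0, "grip": -1}]'

```text
time: 15.5
tool_pos: [0.5778, 0.1668, 0.2451]
tcp_rot: [-3.139, 0.133, -0.001]
wrist_force: [0.2, 0.3, -1.0]
width: 0.999
grip_force: 0.0
```

```bash
python3 -c "
from workcell import bot
s=bot.read_state();print(s['time'],s['tool_pos'],s['wrist_force']);print(bot.finish_job())"
```

```text
15.5 [0.57779516 0.16677577 0.24505872] [ 0.20244095  0.28282239 -1.03765025]
the job is handed in; nothing more can be done
None
```

I stood the light-wood rack on the clamp rails and clamped it with four trigger squeezes, the last stalling at 24 N. The yellow pad is pressed in by about 3.7 mm as measured in the images, and I handed the job in at 15.5 s; no verdict was shown.

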